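Two yellow marbles from the drum dispenser

TASK

For marble painting, turn the drum of the yellow-knobbed dispenser slowly anticlockwise (seen from above) by its knob so that two of its three yellow marbles roll out into its tray, one after the other: let the first come to the tray before you bring the second round. Stop with the third marble still in the drum and let go. Do not touch the marbles, and leave the blue dispenser's drum alone.

Things in the scene. Friction and masses are not known exactly. Their poses are not given: they have to be found in the camera images.
- yellow_feeder: Fixed yellow-knobbed dispenser: round white tub 156 mm across, wall top at 95 mm, inner radius 72 mm, origin on the drum axis at table height. +x points to the only opening, 28 degrees wide; the fixed floor slopes outwards (75 to 63 mm high), so a marble brought there rolls out down a chute into a white tray (x 97 to 212, y -50 to 50 mm). A blue-knobbed twin stands 260 to 400 mm away, on either side.
- yellow_grip (a point): Grip point of the yellow drum's knob, on the axis, 146 mm above the table. The knob is a bar 50 mm long (point x), 24 mm thick (point y: grip across it), 34 mm high, top at 160 mm, underside at 126 mm; below it a post 20 mm thick. Vane tops are at 94 mm. It turns with the drum.
- yellow_drum (a joint): Turn of the yellow drum (rad), 0 at the start, + anticlockwise from above, range 6.2 either way; friction 0.12 N m, stays where left. Grey wheel with ten upright vanes 36 degrees apart, 68 mm in radius, that sweep the marbles round; each marble has 5 degrees of play. It rolls out 0 to 13 degrees before its starting angle to the opening's centre is turned; 10 degrees past that is a safe stop. Keep below 2 rad/s.
- yellow_1: Yellow glass marble, 24 mm in diameter, 19 g; the point is its centre (its axes mean nothing). It starts at about 57 to 60 mm from the drum's axis, centre about 78 mm above the table. First to come out: 22 to 34 degrees clockwise of the opening's centre at the start.
- yellow_2: Yellow glass marble, 24 mm in diameter, 19 g; the point is its centre (its axes mean nothing). It starts at about 57 to 60 mm from the drum's axis, centre about 78 mm above the table. Second to come out: 36 degrees (one pocket) clockwise of the first; a turn of 1.2 to 1.4 rad in all brings it out, so one grasp does both.
- yellow_3: Yellow glass marble, 24 mm in diameter, 19 g; the point is its centre (its axes mean nothing). It starts at about 57 to 60 mm from the drum's axis, centre about 78 mm above the table. To stay in the drum: 36 degrees (one pocket) clockwise of the second. The other seven pockets are empty.
- blue_drum (a joint): Turn of the blue-knobbed twin's drum (rad), 0 at the start; to be left as it is. Same sizes as the yellow one, with three blue marbles in it.

How it is judged:
By the outcome, as a careful person would: the job done as asked, in the order asked, and still so for the second after the job is handed in, with the robot touching nothing.
It also fails if it takes over 45 s, if anything falls off the work surface, if the arm or the gripper's body presses on something with over 40 N, if the wrist force passes 120 N, or if a joint passes its speed limit or range.

ROBOT

A 6-joint arm with a two-finger parallel gripper is mounted at the origin on the work surface. World frame = base frame: x ahead of the robot, y to its left, z up, the work surface at z = 0. Lengths are in m, angles in degrees, forces in N, time in s.
With the tool pointing down it reaches from about 0.425 to 0.925 m from the base axis. Payload 12.5 kg.
Tool frame: the origin (TCP) lies midway between the tips of the shut fingers; the grasp point (between the pads) lies 19 mm behind it (env.grip_depth is the distance from the TCP to the grasp point, in m); z points along the fingers, y is the direction in which the jaws open and shut (so a half turn about z gives the same grasp; the last joint's range is limited). The gripper opens to 85 mm and grips with 20 to 120 N. Pads are 22 mm wide; open, the fingers measure 114 mm over their backs; the gripper's body (76 mm by 85 mm) begins 54 mm behind the grasp point. The pads swing forward as they close: fully open they stand 13 mm farther back than shut.
Start: joints at [61.272, 28.126, 89.318, -0, 62.55, -6.05], TCP at [0.241, 0.577, 0.195] pointing down, gripper open.
Joint ranges: [-177.58, 177.58], [-47.91, 125.51], [2.72, 160], [-65.01, 245.01], [3.68, 167.84], [-153.87, 153.87]. Speed limits (degrees/s): [127.2, 127.2, 159.86, 180, 180, 180].

INTERFACE

Orientations are given as a 3x3 rotation matrix whose columns are the frame's x, y, z axes.
In Python, from workcell import env gives the robot as it stands.
- The arm moves only by the tool step_arm, never from a script. Its argument "steps" is a list of rows, each a list of 5 numbers: the shift along the tool's x, y, z in cm, then the turn about the tool's z in rad, then the finger opening in cm, from 0 to 8.54. In form: [[tx, ty, tz, yaw, claw], ...]. A call has 1 to 20 rows; each row is the pose to reach, as a shift and turn from the pose commanded when the call began, along the tool's axes at that moment; what a row does not reach only later rows make up. A row lasts 1/8 s, in which the tool goes at most 62.5 mm and 10.7 degrees, less where a joint would pass 70% of its speed; a pose out of reach is approached as far as the arm can. A call with a gripper value outside its range is refused whole. The fingers move at their own pace and stop on an object; "squeeze" is the grip in N (left out, the last holds). Time passes only in rows, so rows that repeat a pose let the fingers close. It gives the time, the measured TCP pose, the force and the opening at its end, in the units of the state.
- env.state(): the state, without advancing time (a new reading comes with each control period).
- env.get_image(name): name is "scene" or "top" or "wrist"; returns the picture (480x640x3 uint8, red, green, blue); there is no depth.
- env.camera_params(name): a dict with "vfov" (degrees; the focal length in pixels is half the picture's height over the tangent of half this angle, whatever the lens; pixels are square), "cx", "cy" (the principal point, pixels), "R" (3x3) and "t" (3): a world point X has camera coordinates R X + t. Camera axes: x right, y down, z forward; pixel columns grow to the right and rows downward; lengths in m; the calibration is good to about 2 mm. A picture is of the moment at which its call begins: read the wrist's pose just before it. camera_params takes no time and is no camera call; for the wrist camera it gives the pose at the moment of the call.
- env.close_job(): hands the job in, once; it reports no verdict.
The state is a dict: "time_s": time; "joints": joint angles; "joint_vel": joint speeds; "effort": joint torques, N m; "eef_pos": TCP position; "eef_rot": TCP orientation; "contact_force": force on the tool from outside, world axes, zero at the start; "moment": the same for the moment, N m; "gripper_width": finger opening in m.
Only numpy, scipy, OpenCV 4.12 (cv2) and the standard library are available. Lean on these libraries where they do the work, as an engineer would, in place of code of your own. Each camera call takes 0.05 s, during which the arm holds its last target. There are 200 camera calls.

## Working session

There is one attempt and no reset: what is moved stays moved. The work goes in short steps, Python scripts to look and compute and a tool call to move; the robot and the scene stay as the last step left them, time stands still between calls to the robot, and variables do not carry over. Pictures are saved under pics/ and viewed, about 8 in all and at most 12, crops included, and the job is handed in when it is done.

Besides the shell and the picture viewer there is one more tool, called after "Call:" as name(argument=value, ...) on one line, values as JSON. step_arm: Moves the arm, as the interface text tells. Its arguments: {"type":"object","properties":{"steps":{"type":"array","items":{"type":"array","items":{"type":"number"}}},"squeeze":{"type":"number"}},"required":["steps"]}

```bash
mkdir -p pics
python3 - <<'E'
from workcell import env
import cv2
for n in("top","scene"):
    cv2.imwrite(f"pics/{n}0.png",env.get_image(n)[:,:,::-1])
s=env.state();print(s["time_s"],s["eef_pos"],s["eef_rot"],s["gripper_width"])
for n in("top","scene"):print(env.camera_params(n))
E
```

```text
0.1 [0.24082378 0.57648649 0.19488988] [[-9.22680319e-01  3.85565547e-01 -4.88892129e-04]
 [ 3.85565840e-01  9.22679908e-01 -8.77977647e-04]
 [ 1.12573014e-04 -9.98592799e-04 -9.99999495e-01]] 0.08545028387938537
{'vfov': 47.069823788386124, 'cx': 328.66568681765267, 'cy': 243.03743643037447, 'R': array([[-0.00988577, -0.99987193, -0.01258525],
       [-0.994678  ,  0.01112369, -0.10243013],
       [ 0.10255701,  0.01150567, -0.99466059]]), 't': array([-0.00141021,  0.57957   ,  0.77467466])}
{'vfov': 55.83841401881492, 'cx': 321.33692508367517, 'cy': 242.04029950703628, 'R': array([[ 7.11789902e-01,  7.02392431e-01, -8.94449253e-05],
       [ 4.80695496e-01, -4.87219675e-01, -7.29073953e-01],
       [-5.12139605e-01,  5.18904482e-01, -6.84434922e-01]]), 't': array([-0.3766643 , -0.21663808,  1.13287436])}
```

View pics/top0.png

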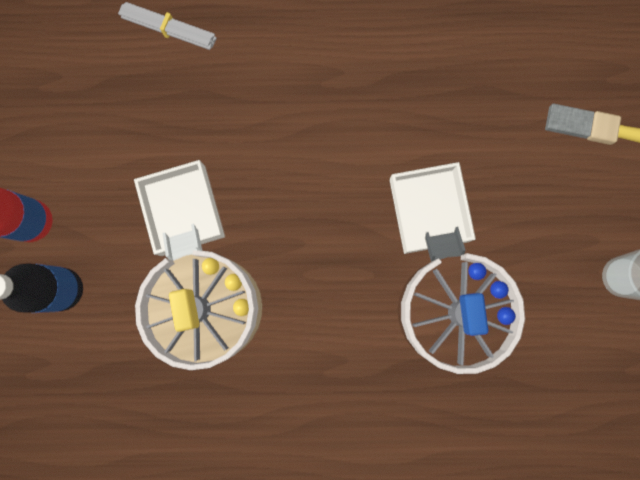

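The top view shows the yellow dispenser at about (197,310), its knob at (183,310), marbles at (210,267), (233,282) and (240,307), and its tray at (180,207). The blue twin is on the right at about (462,313).

```bash
cat > h.py <<'E'
import numpy as np,cv2
from workcell import env
def ray(p,c,z):
    f=240/np.tan(np.radians(c["vfov"]/2)); d=c["R"].T@np.array([(p[0]-c["cx"])/f,(p[1]-c["cy"])/f,1]); o=-c["R"].T@c["t"]
    return o+d*(z-o[2])/d[2]
def ymask(im,lo=(20,150,110),hi=(32,255,255)):
    return cv2.inRange(cv2.cvtColor(im,cv2.COLOR_BGR2HSV),lo,hi)
E
python3 - <<'E'
from h import *
im=cv2.imread("pics/top0.png");c=env.camera_params("top")
m=ymask(im);m[:, 270:]=0
for k in cv2.findContours(m,0,1)[0]:
    a=cv2.contourArea(k)
    if a<60: continue
    r=cv2.minAreaRect(k);(u,v)=r[0]
    print(a,r, ray(r[0],c,.16 if a>500 else .078))
    if a>500: print([ray(p,c,.16)[:2].round(4) for p in cv2.boxPoints(r)])
# rim: white low saturation
hsv=cv2.cvtColor(im,cv2.COLOR_BGR2HSV);w=cv2.inRange(hsv,(0,0,150),(180,45,255));w[:,300:]=0
for k in cv2.findContours(w,0,1)[0]:
    if cv2.contourArea(k)>300: print("w",cv2.contourArea(k),cv2.boundingRect(k),cv2.minEnclosingCircle(k),cv2.minAreaRect(k))
for p in [(136,178),(203,162),(223,236),(153,254)]: print("tray",ray(p,c,.02))
print("rim",[ray(p,c,.095)[:2].round(4) for p in [(136,310),(258,310),(197,368)]])
print("chute ends",[ray(p,c,.085)[:2].round(4) for p in [(164,258),(203,248)]])
E
```

```text
178.0 ((191.6923065185547, 307.9615478515625), (37.45817947387695, 6.471831798553467), 78.69007110595703) [0.487899   0.17903418 0.078     ]
76.5 ((212.8352813720703, 266.1411437988281), (8.743401527404785, 14.112156867980957), 4.39870548248291) [0.54451546 0.15087772 0.078     ]
w 16874.5 (134, 160, 121, 210) ((193.0, 264.5), 104.67220306396484) ((182.63052368164062, 269.62799072265625), (202.27090454101562, 120.31141662597656), 73.49563598632812)
w 692.0 (165, 19, 49, 30) ((188.55172729492188, 34.58620834350586), 24.455398559570312) ((188.77833557128906, 33.06019592285156), (48.173439025878906, 16.22089958190918), 19.79887580871582)
w 633.0 (119, 3, 45, 29) ((140.5, 18.5), 23.162569046020508) ((141.30665588378906, 15.870397567749023), (45.42605209350586, 15.957450866699219), 19.798877716064453)
tray [0.68199875 0.28111793 0.02      ]
tray [0.70522342 0.18048509 0.02      ]
tray [0.5927737  0.14921731 0.02      ]
tray [0.56712149 0.25284748 0.02      ]
rim [array([0.4861, 0.2489]), array([0.4846, 0.0863]), array([0.4097, 0.1664])]
chute ends [array([0.5559, 0.2161]), array([0.5689, 0.163 ])]
```

View pics/scene0.png

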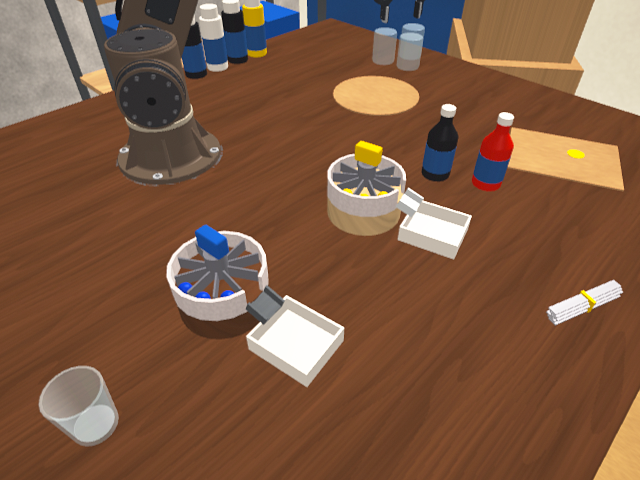

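The scene view confirms this: the yellow dispenser is at about (365,185), and the bottles at (440,145) and (495,155) stand beyond it, clear of the drum. I'll fix the knob and marble masks next.

```bash
python3 - <<'E'
from h import *
im=cv2.imread("pics/top0.png");c=env.camera_params("top")
hsv=cv2.cvtColor(im,cv2.COLOR_BGR2HSV)
for p in [(180,310),(185,300),(193,310),(209,265),(240,307),(150,320)]: print(p,hsv[p[1],p[0]])
C=np.array([.4877,.1676])
m=cv2.inRange(hsv,(20,125,100),(34,255,255));m[:250]=0;m[:,270:]=0
for k in cv2.findContours(m,0,1)[0]:
    a=cv2.contourArea(k)
    if a<60: continue
    r=cv2.minAreaRect(k);M=cv2.moments(k);q=(M["m10"]/a,M["m01"]/a)
    if a>400:
        b=[ray(p,c,.16)[:2] for p in cv2.boxPoints(r)];print("knob",a,np.round(r[0]+r[1],1),np.round(b,4),ray(r[0],c,.16))
    else:
        P=ray(q,c,.078)[:2];d=P-C;print("marble",P,np.hypot(*d),np.degrees(np.arctan2(d[1],d[0])))
E
python3 - <<'E'
import cv2
cv2.imwrite("pics/k0.png",cv2.resize(cv2.imread("pics/top0.png")[240:380,120:270],None,fx=4,fy=4,interpolation=cv2.INTER_CUBIC))
E
```

```text
(180, 310) [ 24 126 244]
(185, 300) [ 24 131 235]
(193, 310) [ 23 158 153]
(209, 265) [ 25 144 238]
(240, 307) [ 25 136 248]
(150, 320) [ 19  65 223]
marble [0.48860805 0.11229447] 0.05531298038770818 -89.0593583465525
knob 679.0 [183.4 309.2  40.6  24.2] [[0.509  0.1872]
 [0.5142 0.1584]
 [0.4661 0.1483]
 [0.4609 0.177 ]] [0.48747072 0.16769787 0.16      ]
marble [0.52243677 0.12378521] 0.055914031855047126 -51.59230013976385
marble [0.54482622 0.15477106] 0.058549009690111446 -12.657035426024324
```

View pics/k0.png

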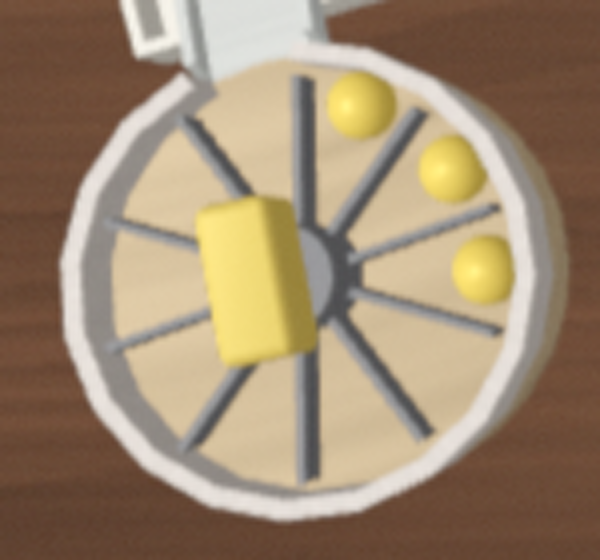

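The knob's long axis is about 10° from world x, and the drum axis is at about (0.487, 0.168). The opening points to about 18°, with marble 1 at −13°, 2 at −52° and 3 at −89°. I'll grip with tool y at about −80°, since joint 6 then has room for the 77° turn. First I rise, then travel across.

Call:
step_arm(steps=[[0,0,-6,0,8.54],[0,0,-12,0,8.54],[-38.4,-28.2,-12,1.3,8.54],[-38.4,-28.2,-12,1.3,8.54],[-38.4,-28.2,-12,1.3,8.54],[-38.4,-28.2,-12,1.3,8.54],[-38.4,-28.2,-12,1.3,8.54],[-38.4,-28.2,-12,1.3,8.54],[-38.4,-28.2,-12,1.3,8.54],[-38.4,-28.2,-12,1.3,8.54],[-38.4,-28.2,-12,1.3,8.54],[-38.4,-28.2,-12,1.3,8.54]])

```text
time_s: 1.6
eef_pos: [0.4862, 0.1687, 0.3152]
eef_rot: [[0.125, 0.992, -0.001], [0.992, -0.125, 0.0], [0.0, -0.001, -1.0]]
contact_force: [-0.9, 0.3, -0.4]
gripper_width: 0.0852
```

Call:
step_arm(steps=[[0,0,2,1.27,8.54],[0,0,2,1.27,8.54],[0,0,2,1.27,8.54],[0,0,2,1.27,8.54],[0,0,2,1.27,8.54],[0,0,2,1.27,8.54],[0,0,2,1.27,8.54],[0,0,2,1.27,8.54],[0,0,2,1.27,8.54],[0,0,2,1.27,8.54]])

```text
time_s: 2.85
eef_pos: [0.4864, 0.1687, 0.2954]
eef_rot: [[0.984, 0.177, 0.0], [0.177, -0.984, 0.0], [0.0, -0.0, -1.0]]
contact_force: [0.1, 0.2, 0.3]
gripper_width: 0.0853
```

Run:
```python
from h import *
s=env.state();print(s["joints"],s["eef_pos"],s["eef_rot"])
print(env.camera_params("wrist"));cv2.imwrite("pics/w1.png",env.get_image("wrist")[:,:,::-1])
```

```text
[1.17739231e+01 1.36770501e+01 9.62120455e+01 5.10976037e-03
 7.01076955e+01 9.15686638e+01] [0.48639248 0.16872292 0.29540899] [[ 9.84184723e-01  1.77145220e-01  3.77180496e-05]
 [ 1.77145216e-01 -9.84184720e-01  9.35251083e-05]
 [ 5.36890540e-05 -8.53644108e-05 -9.99999995e-01]]
{'vfov': 67.85048795427613, 'cx': 324.947868223396, 'cy': 237.6405231538067, 'R': array([[ 1.76330305e-01, -9.84331016e-01,  2.72292767e-04],
       [-9.36930663e-01, -1.67754317e-01,  3.06625867e-01],
       [-3.01775673e-01, -5.43225520e-02, -9.51830081e-01]]), 't': array([0.08078974, 0.41396362, 0.63177108])}
```

View pics/w1.png

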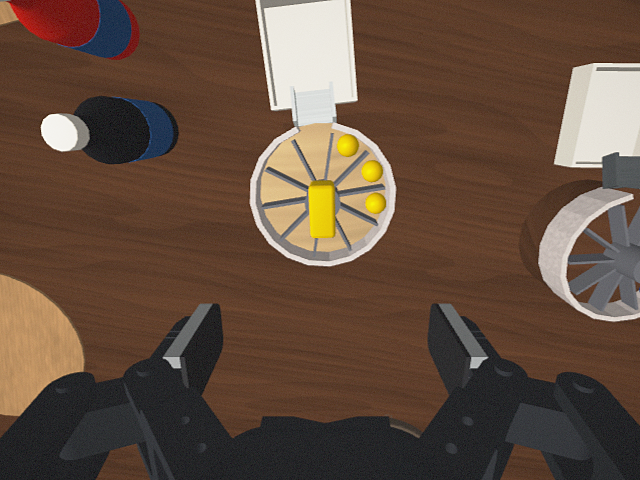

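The wrist view shows the knob upright at (321,209), the drum at about (322,195), the opening at (316,120), and the marbles at (347,145), (371,171) and (375,203). I'll measure from this view.

Run:
```python
from h import *
im=cv2.imread("pics/w1.png");c=env.camera_params("wrist");hsv=cv2.cvtColor(im,cv2.COLOR_BGR2HSV)
print(hsv[210,322],hsv[183,322],hsv[145,347],hsv[190,312:334,2])
m=cv2.inRange(hsv,(18,200,100),(34,255,255));out=[]
K=None
for k in cv2.findContours(m,0,1)[0]:
    a=cv2.contourArea(k)
    if a<60:continue
    M=cv2.moments(k);q=(M["m10"]/a,M["m01"]/a);out.append((a,q))
    if a>700:
        mm=np.zeros_like(m);cv2.drawContours(mm,[k],-1,255,-1)
        v=hsv[:,:,2][mm>0];t,_=cv2.threshold(v,0,255,cv2.THRESH_OTSU);top=((mm>0)&(hsv[:,:,2]>t)).astype('u1')
        kk=max(cv2.findContours(top,0,1)[0],key=cv2.contourArea);r=cv2.minAreaRect(kk);b=np.array([ray(p,c,.16)[:2] for p in cv2.boxPoints(r)])
        print(a,t,r,b.round(4));e=[b[1]-b[0],b[2]-b[1]];print([(np.hypot(*x).round(4),np.degrees(np.arctan2(x[1],x[0])).round(1)) for x in e]);K=b.mean(0);print("K",K)
for a,q in out:
    if a<700:
        d=ray(q,c,.078)[:2]-K;print("marble",q,np.hypot(*d),np.degrees(np.arctan2(d[1],d[0])))
for p in[(269,110),(356,102),(297,125),(336,123)]:
    d=ray(p,c,.05 if p[0]in(269,356) else .08)[:2]-K;print("open/tray",p,np.hypot(*d),np.degrees(np.arctan2(d[1],d[0])))
print("rim",ray((250,195),c,.095),ray((396,195),c,.095),ray((322,266),c,.095))
```

```text
[ 26 244 236] [ 24 218 151] [ 28 245 244] [242 241 241 241 240 240 240 240 239 239 239 239 238 238 237 236 237 237
 236 225 199 174]
1331.5 191.0 ((320.4999694824219, 211.49998474121094), (50.99999237060547, 22.999996185302734), 90.0) [[0.5094 0.1876]
 [0.513  0.1675]
 [0.4664 0.1589]
 [0.4627 0.1799]]
[(np.float64(0.0203), np.float64(-79.9)), (np.float64(0.0474), np.float64(-169.5))]
K [0.48785707 0.17348737]
marble (375.25845812534664, 202.85579589572933) 0.061693887022589065 -88.61513635437862
marble (371.8027950310559, 170.7893374741201) 0.061645850344163915 -54.33439407311456
marble (347.36681437715407, 145.136878385032) 0.06088331687377809 -17.466859730188094
open/tray (269, 110) 0.1078366719779936 43.054515256731825
open/tray (356, 102) 0.10617224949150318 -11.211360013038417
open/tray (297, 125) 0.07886319097138605 28.917261402762467
open/tray (336, 123) 0.07825069562996277 -1.4357667969051284
rim [0.47730395 0.24938233 0.095     ] [0.50489158 0.09478436 0.095     ] [0.40981046 0.15888237 0.095     ]
```

The axis estimates agree within 2–3 mm, so I'll use (0.4875, 0.171). Tool yaw already matches the knob at 10.3°. Marble 1 is about 31° from the opening, so the stops are about 41° and 77°. Next I centre, descend and grip.

Call:
step_arm(squeeze=40, steps=[[0.15,-0.2,4,0,8.54],[0.15,-0.2,8,0,8.54],[0.15,-0.2,12,0,8.54],[0.15,-0.2,14,0,8.54],[0.15,-0.2,16,0,8.54],[0.15,-0.2,17,0,8.54],[0.15,-0.2,17,0,8.54],[0.15,-0.2,17,0,5],[0.15,-0.2,17,0,5],[0.15,-0.2,17,0,3.4],[0.15,-0.2,17,0,3.4],[0.15,-0.2,17,0,3.4]])

```text
time_s: 4.4
eef_pos: [0.4877, 0.1707, 0.1255]
eef_rot: [[0.985, 0.175, 0.0], [0.175, -0.985, 0.0], [0.0, -0.0, -1.0]]
contact_force: [0.2, -0.7, 0.6]
gripper_width: 0.0342
```

Run:
```python
from h import *
s=env.state();print(s["gripper_width"],s["contact_force"],s["eef_pos"])
a=env.get_image("wrist")[:,:,::-1];b=env.get_image("top")[230:390,80:290,::-1]
cv2.imwrite("pics/w2.png",np.hstack([cv2.resize(a,(400,300)),cv2.resize(b,(394,300))]))
```

```text
0.03420692940438373 [ 0.22245277 -0.71500568  0.5793341 ] [0.48769611 0.17070949 0.12550231]
```

View pics/w2.png

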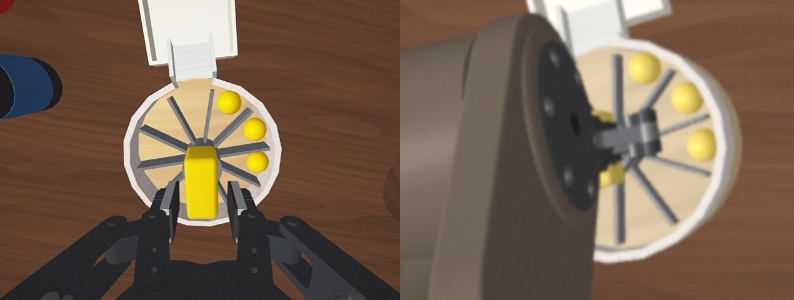

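The knob sits between the pads with similar gaps on both sides, and there's no contact. I close now.

Call:
step_arm(squeeze=40, steps=[[0,0,0,0,2.6],[0,0,0,0,2.4],[0,0,0,0,2.0],[0,0,0,0,1.5],[0,0,0,0,1.5]])

```text
time_s: 5.12
eef_pos: [0.4877, 0.1707, 0.1254]
eef_rot: [[0.985, 0.175, 0.0], [0.175, -0.985, 0.0], [0.0, -0.0, -1.0]]
contact_force: [-0.9, 1.1, -0.3]
gripper_width: 0.0149
```

The width of 14.9 mm is less than the 24 mm knob, so something is off. I'll take a look.

Run:
```python
from h import *
a=env.get_image("wrist")[:,:,::-1];b=env.get_image("scene")[110:250,300:480,::-1]
cv2.imwrite("pics/w3.png",np.hstack([cv2.resize(a,(400,300)),cv2.resize(b,(386,300))]))
s=env.state();print(s["gripper_width"],s["eef_pos"])
```

```text
0.014764453782524226 [0.48766447 0.17068566 0.1253967 ]
```

View pics/w3.png

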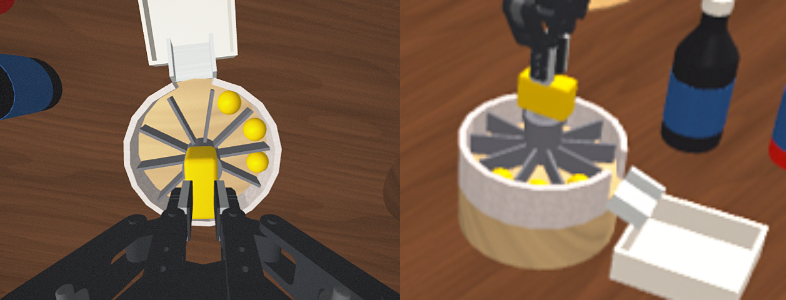

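Run:
```python
from h import *
s=env.state();p=s["eef_pos"];R=s["eef_rot"];print(p,s["joints"])
def proj(X,c):
    f=240/np.tan(np.radians(c["vfov"]/2));q=c["R"]@X+c["t"];return (q[:2]/q[2]*f+[c["cx"],c["cy"]]).round(1)
ex=np.array([.985,.172,0]);ey=np.array([-.172,.985,0]);A=np.array([.4875,.171,0])
for n in("wrist","scene"):
    c=env.camera_params(n);sc=(lambda q:q*.625) if n=="wrist" else (lambda q:(q-[300,110])*2.144)
    print(n,"tcp",sc(proj(p,c)),"tcp-19",sc(proj(p-.019*R[:,2],c)),"pads",[sc(proj(p+R@[x,y,-.004],c)).round() for x in(-.011,.011) for y in(-.0075,.0075)])
    print(" knobtop",[sc(proj(A+ex*a+ey*b+[0,0,.16],c)).round() for a,b in((.025,.012),(.025,-.012),(-.025,-.012),(-.025,.012))],"bottom",[sc(proj(A+ex*a+ey*b+[0,0,.126],c)).round() for a,b in((.025,.012),(.025,-.012),(-.025,-.012),(-.025,.012))])
im=env.get_image("wrist")[150:400,240:400,::-1];cv2.imwrite("pics/w4.png",cv2.resize(im,None,fx=3,fy=2.4,interpolation=cv2.INTER_CUBIC))
print("wristcam",-env.camera_params("wrist")["R"].T@env.camera_params("wrist")["t"])
```

```text
[0.48766447 0.17068566 0.1253967 ] [1.19611928e+01 2.45439970e+01 1.08914230e+02 3.18011792e-03
 4.65399769e+01 9.18851080e+01]
wrist tcp [203.75   172.0625] tcp-19 [203.8125 181.8125] pads [array([195., 186.]), array([212., 186.]), array([195., 162.]), array([213., 162.])]
 knobtop [array([186., 159.]), array([221., 159.]), array([219., 221.]), array([188., 221.])] bottom [array([189., 145.]), array([218., 145.]), array([217., 198.]), array([190., 198.])]
scene tcp [144.72   111.2736] tcp-19 [146.2208  93.264 ] pads [array([139., 100.]), array([130., 107.]), array([160., 107.]), array([151., 115.])]
 knobtop [array([179.,  80.]), array([166.,  93.]), array([116.,  75.]), array([130.,  64.])] bottom [array([175., 113.]), array([162., 125.]), array([115., 108.]), array([128.,  96.])]
wristcam [0.56557574 0.18508163 0.30437093]
```

View pics/w4.png

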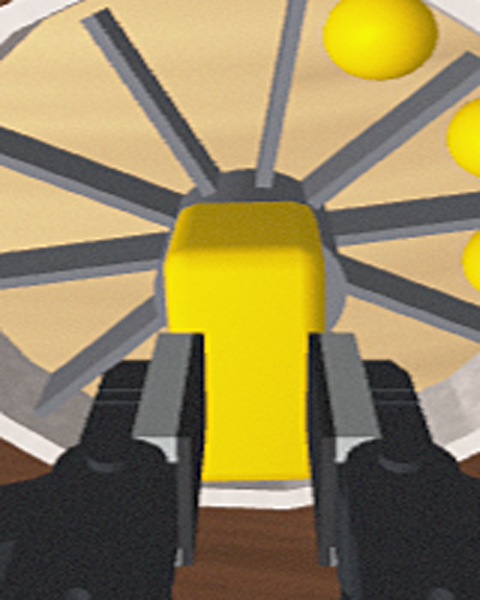

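Both cameras agree that the real fingertips stand about 35 mm higher than the reported TCP. In the wrist view the tips are at row 289 against about 262 expected, and the tip gap is 35 px where 28 was expected. In the scene view the tips sit just above the knob's top face. So the fingers closed in air just over the knob and touched nothing. I'll open, go down in guarded steps and check.

Call:
step_arm(steps=[[0,0,0,0,5],[0,0,0,0,5],[0,0,0,0,5],[0,0,0.5,0,5],[0,0,1,0,5],[0,0,1.5,0,5],[0,0,1.5,0,5]])

```text
time_s: 6.15
eef_pos: [0.4874, 0.1706, 0.1099]
eef_rot: [[0.985, 0.175, -0.001], [0.175, -0.985, -0.0], [-0.001, -0.0, -1.0]]
contact_force: [-0.0, -0.9, 0.2]
gripper_width: 0.0501
```

Call:
step_arm(steps=[[0,0,0.4,0,5],[0,0,0.8,0,5],[0,0,1.2,0,5],[0,0,1.2,0,4]])

```text
time_s: 6.65
eef_pos: [0.4875, 0.1707, 0.0981]
eef_rot: [[0.985, 0.175, -0.001], [0.175, -0.985, -0.0], [-0.001, -0.0, -1.0]]
contact_force: [-0.4, -0.2, 0.5]
gripper_width: 0.0401
```

Run:
```python
from h import *
a=env.get_image("wrist")[150:400,220:420,::-1];b=env.get_image("scene")[110:250,300:480,::-1]
cv2.imwrite("pics/w5.png",np.hstack([cv2.resize(a,(400,500)),cv2.resize(b,(390,303)) if 0 else cv2.copyMakeBorder(cv2.resize(b,(390,303)),0,197,0,0,0)]))
s=env.state();print(s["gripper_width"],s["eef_pos"],s["contact_force"])
```

```text
0.03993052925599502 [0.48771247 0.17070486 0.09841253] [ 0.07203887  0.33704207 -0.52507035]
```

View pics/w5.png

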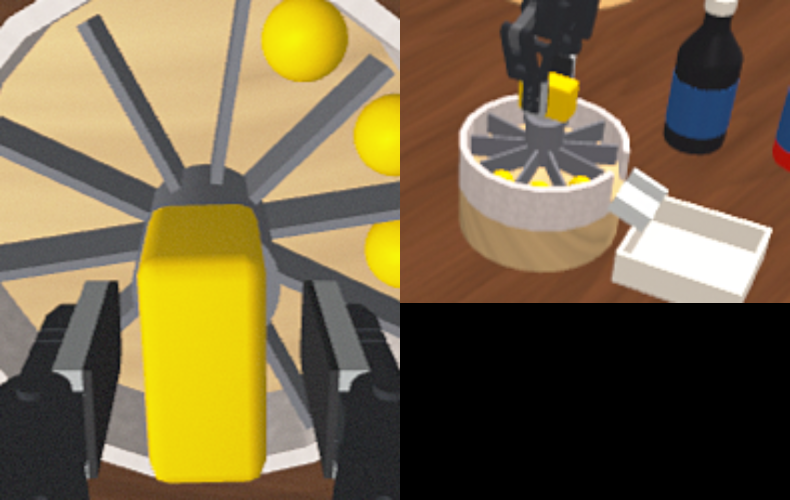

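Now the fingers straddle the knob: the scene view shows one finger across its side face. In the wrist view the knob sits about 1.4 mm left of the mid-gap. I'll shift, go down another 4 mm and close.

Call:
step_arm(squeeze=40, steps=[[0,-0.13,0.2,0,4],[0,-0.13,0.4,0,4],[0,-0.13,0.4,0,3],[0,-0.13,0.4,0,2.6],[0,-0.13,0.4,0,2.3],[0,-0.13,0.4,0,2.0],[0,-0.13,0.4,0,1.5],[0,-0.13,0.4,0,1.5],[0,-0.13,0.4,0,1.5]])

```text
time_s: 7.88
eef_pos: [0.4875, 0.1719, 0.0946]
eef_rot: [[0.985, 0.175, 0.0], [0.175, -0.985, -0.0], [0.0, 0.0, -1.0]]
contact_force: [-1.5, -3.4, 5.7]
gripper_width: 0.0237
```

The grip holds at 23.7 mm. Now I turn slowly anticlockwise, which is negative yaw, checking force partway.

Call:
step_arm(steps=[[0,0,0,-0.05,1.5],[0,0,0,-0.1,1.5],[0,0,0,-0.15,1.5],[0,0,0,-0.2,1.5],[0,0,0,-0.25,1.5],[0,0,0,-0.3,1.5]])

```text
time_s: 8.62
eef_pos: [0.4875, 0.172, 0.0946]
eef_rot: [[0.888, 0.459, 0.0], [0.459, -0.888, 0.0], [0.0, -0.0, -1.0]]
contact_force: [-1.0, -1.9, 5.4]
gripper_width: 0.0236
```

Run:
```python
from h import *
s=env.state();print(s["gripper_width"],s["eef_pos"],s["contact_force"],s["moment"])
c=env.camera_params("top");hsv=cv2.cvtColor(env.get_image("top")[:,:,::-1],cv2.COLOR_BGR2HSV)
m=cv2.inRange(hsv,(20,125,100),(34,255,255));m[:150]=0;m[:,280:]=0
for k in cv2.findContours(m,0,1)[0]:
    a=cv2.contourArea(k)
    if a>30:
        M=cv2.moments(k);q=(M["m10"]/a,M["m01"]/a);d=ray(q,c,.078)[:2]-[.4875,.1705];print(a,q,np.hypot(*d),np.degrees(np.arctan2(d[1],d[0])))
```

```text
0.023572704987242774 [0.48748242 0.17198869 0.09455455] [-1.04658357 -1.9063015   5.37432084] [-0.44497739  0.15515221 -0.13199555]
64.5 (197.89405684754522, 319.2377260981912) 0.014879922631796822 -179.4485480021126
171.5 (239.42662779397472, 298.3313896987366) 0.057840775748758455 -77.23204149164258
167.0 (225.5818363273453, 274.7365269461078) 0.05845587128935269 -39.56078935855534
162.0 (200.47530864197532, 264.32716049382714) 0.05974210551719795 -2.503836909706231
```

The drum turns with the knob and the marbles have advanced about 12°. I continue to about 41° in all and wait for the first marble.

Call:
step_arm(steps=[[0,0,0,-0.05,1.5],[0,0,0,-0.1,1.5],[0,0,0,-0.15,1.5],[0,0,0,-0.2,1.5],[0,0,0,-0.25,1.5],[0,0,0,-0.3,1.5],[0,0,0,-0.35,1.5],[0,0,0,-0.4,1.5],[0,0,0,-0.4,1.5],[0,0,0,-0.4,1.5],[0,0,0,-0.4,1.5],[0,0,0,-0.4,1.5],[0,0,0,-0.4,1.5],[0,0,0,-0.4,1.5],[0,0,0,-0.4,1.5],[0,0,0,-0.4,1.5]])

```text
time_s: 10.68
eef_pos: [0.4874, 0.1721, 0.0946]
eef_rot: [[0.64, 0.768, 0.0], [0.768, -0.64, 0.0], [0.0, -0.0, -1.0]]
contact_force: [-1.0, -1.2, 6.1]
gripper_width: 0.0237
```

```bash
cat > chk.py <<'E'
from h import *
import sys
s=env.state();print(s["time_s"],s["gripper_width"],s["contact_force"],s["moment"][2])
im=env.get_image("top")[:,:,::-1];c=env.camera_params("top");hsv=cv2.cvtColor(im,cv2.COLOR_BGR2HSV)
m=cv2.inRange(hsv,(20,125,100),(34,255,255));m[:150]=0;m[:,280:]=0
for k in cv2.findContours(m,0,1)[0]:
    a=cv2.contourArea(k)
    if a>30:
        M=cv2.moments(k);q=(M["m10"]/a,M["m01"]/a);d=ray(q,c,.078)[:2]-[.4875,.1705];print(a,np.round(q),np.hypot(*d),np.degrees(np.arctan2(d[1],d[0])))
b=env.get_image("scene")[110:270,300:500,::-1]
cv2.imwrite(sys.argv[1],np.hstack([cv2.resize(im[150:390,80:290],(350,400)),cv2.resize(b,(440,400))]))
E
python3 chk.py pics/c1.png
```

```text
10.675 0.02370197822355174 [-1.00054664 -1.18420512  6.14659801] 0.13849340203086935
144.0 [199. 316.] 0.010781656233493397 -174.84963092523856
168.0 [232. 282.] 0.058411685646618076 -52.87752377482373
149.0 [211. 265.] 0.06060013170916531 -15.702723808389106
141.5 [178. 181.] 0.17940446989109474 9.598905141180097
```

View pics/c1.png

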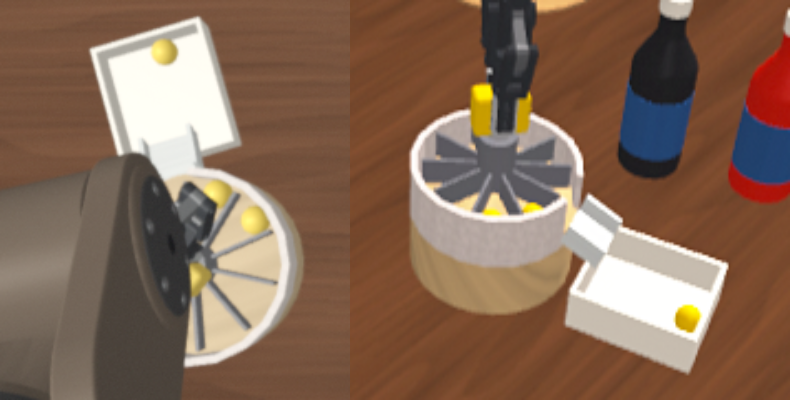

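The first marble is in the tray, at (165,50) in the top crop and (687,318) in the scene crop. The other two are still in the drum, at −16° and −53°. I turn one more pocket, 0.63 rad.

Call:
step_arm(steps=[[0,0,0,-0.05,1.5],[0,0,0,-0.1,1.5],[0,0,0,-0.15,1.5],[0,0,0,-0.2,1.5],[0,0,0,-0.25,1.5],[0,0,0,-0.3,1.5],[0,0,0,-0.35,1.5],[0,0,0,-0.4,1.5],[0,0,0,-0.45,1.5],[0,0,0,-0.5,1.5],[0,0,0,-0.55,1.5],[0,0,0,-0.6,1.5],[0,0,0,-0.63,1.5],[0,0,0,-0.63,1.5],[0,0,0,-0.63,1.5],[0,0,0,-0.63,1.5],[0,0,0,-0.63,1.5],[0,0,0,-0.63,1.5],[0,0,0,-0.63,1.5],[0,0,0,-0.63,1.5]])

```text
time_s: 13.28
eef_pos: [0.4871, 0.1722, 0.0946]
eef_rot: [[0.065, 0.998, -0.0], [0.998, -0.065, 0.0], [0.0, -0.0, -1.0]]
contact_force: [-3.5, -0.1, 6.4]
gripper_width: 0.0235
```

```bash
python3 chk.py pics/c2.png
```

```text
13.275 0.0235208891127077 [-3.52871027 -0.08820659  6.38167305] 0.034885067850074156
206.5 [199. 310.] 0.002897983119725485 -135.20076700199778
167.0 [210. 266.] 0.05948742722571181 -15.632714202816228
284.0 [180. 188.] 0.168605300606875 9.259778721777051
```

View pics/c2.png

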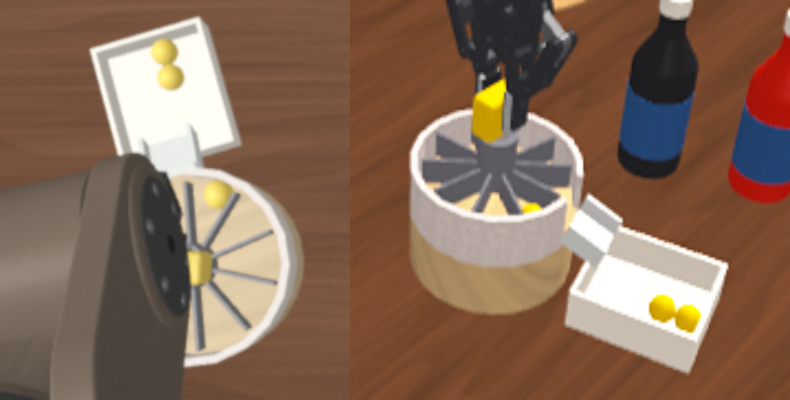

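Two marbles are in the tray, and the third is still in the drum at −16°, about 31° short of the opening. I'll release and rise.

Call:
step_arm(steps=[[0,0,0,0,3],[0,0,0,0,4.5],[0,0,0,0,5],[0,0,0,0,5],[0,0,-2,0,5],[0,0,-5,0,5],[0,0,-9,0,5],[0,0,-14,0,5],[0,0,-18,0,5],[0,0,-18,0,5],[0,0,-18,0,5],[0,0,-18,0,5]])

```text
time_s: 14.88
eef_pos: [0.487, 0.1719, 0.2732]
eef_rot: [[0.065, 0.998, -0.002], [0.998, -0.065, -0.0], [-0.001, -0.002, -1.0]]
contact_force: [0.4, -0.4, 0.1]
gripper_width: 0.0499
```

```bash
python3 chk.py pics/c3.png; python3 -c "
from h import *
cv2.imwrite('pics/c3s.png',env.get_image('scene')[:,:,::-1])"
```

```text
14.875 0.04986909137854292 [ 0.44136433 -0.38964162  0.08495311] -0.02721800066470196
664.0 [186. 309.] 0.01579166885014548 95.82193867716244
169.0 [210. 266.] 0.0594372133065267 -15.63511931491074
291.5 [180. 188.] 0.1684050213620428 9.288325675886231
```

View pics/c3s.png

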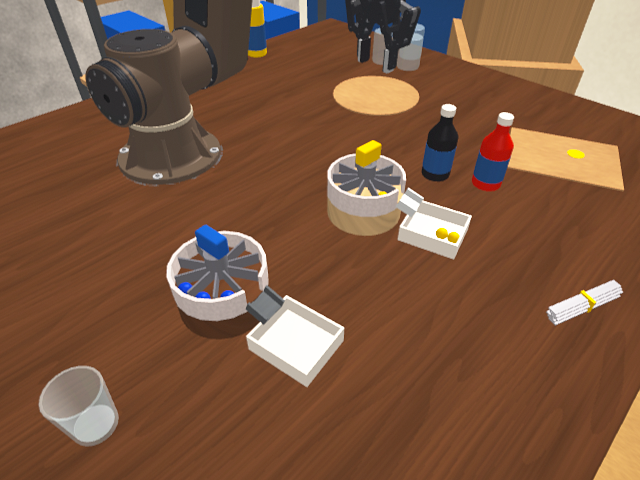

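The gripper is clear. The two yellow marbles are in the tray at (442,233) and (454,237), the third is in the drum, and the blue dispenser is unchanged. Handing in.

```bash
python3 -c "
from workcell import env
print(env.close_job())"
```

```text
the job is handed in; nothing more can be done
None
```

The job is handed in: two yellow marbles are in the yellow dispenser's tray and the third is still in its drum. I gripped the knob and turned the drum about 40° anticlockwise at roughly 0.4 rad/s. The first marble was in the tray before I turned another 36° to bring out the second. I then let go and lifted clear.

**Last checks:** After release the third marble sat about 31° short of the opening, and it had not moved as I lifted away. The blue dispenser looked unchanged and nothing had fallen. Measured contact forces at my checks stayed below about 8 N, and the job took about 15 s.

**Disagreement:** The real fingertips were about 35 mm higher than the reported tool position. My first close therefore shut in air just above the knob, at 15 mm instead of 24 mm, and touched nothing. I confirmed the offset in the wrist and scene pictures, went about 3 cm lower and gripped properly at 23.7 mm. I did not find the cause of the offset.

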